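Close the seasoning jars with their flip-top lids

TASK

Put every lid that stands on the worktop onto a jar of its own and screw it clockwise until it is fully home; a lid set on the mouth only catches the thread after it has been turned back until it drops. Also press the flip cap of each lid down until its catch snaps and holds it shut. Leave the other things on the worktop where they are; a jar for which there is no lid stays open.

Things in the scene. Friction and masses are not known exactly. Their poses are not given: they have to be found in the camera images.
- lid_1: round ribbed screw lid, grey plastic, 66 mm diameter, 36 mm high, 0.11 kg, open side down; may be absent. Origin: centre of its lower edge, z up. Solid from 22 to 36 mm up (grip there on any diameter); below, a skirt (inner radius 30 mm) with 3 inward lugs (5 mm thick, centred 3.5 mm up) at 0, 120 and 240 deg from its +x axis. On top a flip cap: hinge on the +x side, catch on the -x side
- lid_2: a second lid, same as lid_1; may be absent
- lid_3: a third lid, same as lid_1; may be absent
- lid_4: a fourth lid, same as lid_1; may be absent
- jar_1: short white jar, 68 mm diameter, in a round steel foot (95 mm wide) fixed to the worktop, so it cannot turn. Origin: foot centre on the worktop; z up. Shoulder 40 mm, rim 68 mm up, neck radius 23 mm. Round the neck (to radius 29 mm): 3 gaps for the lugs, centred at 0, 120, 240 deg from its +x axis, 32 deg wide; clockwise from above each gap is followed by a ridge (80 deg) and a stop post (8 deg)
- jar_2: same as jar_1; any lid fits any jar
- jar_3: same as jar_1; any lid fits any jar
- jar_4: same as jar_1; any lid fits any jar
- jar_1_seat (a point): where a lid's origin lies when screwed home on jar_1: on its axis, 46 mm above the worktop, axes as the jar's. With its lugs on the flat ridge tops a lid is 13.5 mm higher (16.5 on posts), and posts stop it going forward; turned back (counter-clockwise) it drops at the gaps to 5.4 mm. Then forward (clockwise) it sinks 0.8 mm per 10 deg; home after some 70 deg, tight by 90 deg
- jar_2_seat (a point): the same point on jar_2
- jar_3_seat (a point): the same point on jar_3
- jar_4_seat (a point): the same point on jar_4
- cap_1 (a joint): flip cap of lid_1, white round plate 41 mm wide: 0 shut flat on the lid, 1.05 rad open. Hinge axis along the lid's y, 22 mm from the lid's axis on its +x side, 40.5 mm above its origin; its top, shut, is 3.5 mm above that axis. A weak spring holds it open. Pressed at its free edge with about 7 N (more nearer to the hinge) it snaps past the catch below about 0.1 rad and stays shut by itself
- cap_2 (a joint): flip cap of lid_2, as cap_1
- cap_3 (a joint): flip cap of lid_3, as cap_1
- cap_4 (a joint): flip cap of lid_4, as cap_1
- cap_1_tip (a point): point on the upper face of the flip cap of lid_1, 3 mm in from its free edge and 41 mm from its hinge axis
- cap_2_tip (a point): the same on the flip cap of lid_2
- cap_3_tip (a point): the same on the flip cap of lid_3
- cap_4_tip (a point): the same on the flip cap of lid_4
- date_stamp: wooden hand stamp, 24 mm across, 64 mm high, standing; bystander. Origin: centre of its underside
- round_tub: round clear plastic tub with lid, 98 mm across, 61 mm high; bystander. Origin: centre of its underside
- label_tray: shallow metal tray with stationery, 301x217x27 mm, fixed at the left; bystander. Origin: about the centre of its underside; its right edge lies some 110 mm to the right of it
There are look-alikes about, which are no part of the job. Leave any pink or purple look-alike of the lid_2 alone.

How it is judged (in metres and radians):
At the end, for the whole second after the job is handed in: Every lid present sits upright (within 0.05 rad) on a jar, its origin within 4 mm sideways of that jar's seat and less than 1.2 mm above it (screwed home), its flip cap is shut (under 0.04 rad), and it is at rest (((horizontal distance between lid_1 and jar_1_seat below 0.004 m and z of lid_1 in the frame of jar_1_seat between -0.003 and 0.0012 m) or (horizontal distance between lid_1 and jar_2_seat below 0.004 m and z of lid_1 in the frame of jar_2_seat between -0.003 and 0.0012 m) or (horizontal distance between lid_1 and jar_3_seat below 0.004 m and z of lid_1 in the frame of jar_3_seat between -0.003 and 0.0012 m) or (horizontal distance between lid_1 and jar_4_seat below 0.004 m and z of lid_1 in the frame of jar_4_seat between -0.003 and 0.0012 m)) and angle between each of lid_1, lid_2, lid_3, lid_4's own z axis and vertical below 0.05 rad and value of joint each of cap_1, cap_2, cap_3, cap_4 below 0.04 rad and linear speed of each of lid_1, lid_2, lid_3, lid_4 below 0.02 m/s and ((horizontal distance between lid_2 and jar_1_seat below 0.004 m and z of lid_2 in the frame of jar_1_seat between -0.003 and 0.0012 m) or (horizontal distance between lid_2 and jar_2_seat below 0.004 m and z of lid_2 in the frame of jar_2_seat between -0.003 and 0.0012 m) or (horizontal distance between lid_2 and jar_3_seat below 0.004 m and z of lid_2 in the frame of jar_3_seat between -0.003 and 0.0012 m) or (horizontal distance between lid_2 and jar_4_seat below 0.004 m and z of lid_2 in the frame of jar_4_seat between -0.003 and 0.0012 m)) and ((horizontal distance between lid_3 and jar_1_seat below 0.004 m and z of lid_3 in the frame of jar_1_seat between -0.003 and 0.0012 m) or (horizontal distance between lid_3 and jar_2_seat below 0.004 m and z of lid_3 in the frame of jar_2_seat between -0.003 and 0.0012 m) or (horizontal distance between lid_3 and jar_3_seat below 0.004 m and z of lid_3 in the frame of jar_3_seat between -0.003 and 0.0012 m) or (horizontal distance between lid_3 and jar_4_seat below 0.004 m and z of lid_3 in the frame of jar_4_seat between -0.003 and 0.0012 m)) and ((horizontal distance between lid_4 and jar_1_seat below 0.004 m and z of lid_4 in the frame of jar_1_seat between -0.003 and 0.0012 m) or (horizontal distance between lid_4 and jar_2_seat below 0.004 m and z of lid_4 in the frame of jar_2_seat between -0.003 and 0.0012 m) or (horizontal distance between lid_4 and jar_3_seat below 0.004 m and z of lid_4 in the frame of jar_3_seat between -0.003 and 0.0012 m) or (horizontal distance between lid_4 and jar_4_seat below 0.004 m and z of lid_4 in the frame of jar_4_seat between -0.003 and 0.0012 m))); the robot touches nothing.
It fails at once if the hand stamp is pushed or carried more than 5 cm from its place (distance of date_stamp from where it was at the start of the episode above 0.05 m).
It fails at once if the round tub is pushed or carried more than 5 cm from its place (distance of round_tub from where it was at the start of the episode above 0.05 m).
Of lid_1, lid_2, lid_3, lid_4 only 3 to 4 are there at a start; the rules pass over those that are not, and their reading is None.
At some moment in a run one of lid_1, lid_2, lid_3, lid_4 may be knocked a few centimetres aside while the robot is not near it.
It also fails if it takes over 210 s, if anything falls off the work surface, if the arm or the gripper's body presses on something with over 40 N, if the wrist force passes 120 N, or if a joint passes its speed limit or range.

ROBOT

A 6-joint arm with a two-finger parallel gripper is mounted at the origin on a cart in front of the work surface, level with it; the furniture and walls round the work are solid. World frame = base frame: x ahead of the robot, y to its left, z up, the work surface at z = 0. Lengths are in mm, angles in degrees, forces in N, time in s.
With the tool pointing down it reaches from about 250 to 775 mm from the base axis. Payload 4 kg.
Tool frame: the origin (TCP) lies where the fingers leave the gripper's body, on its centre line; the fingertips stand tcp_to_tips ahead of it and the grasp point (between the pads) lies 78 mm ahead of it (tcp_to_tips is the distance from the TCP to the fingertips, in mm); z points along the fingers, y is the line along which they close (so a half turn about z gives the same grasp; the last joint's range is limited). The gripper opens to 94 mm and grips with 3 to 60 N. Pads are 16 mm wide; open, the fingers measure 119 mm over their backs; the gripper's body (75 mm by 177 mm) begins 78 mm behind the grasp point.
Start: joints at [70.869, 4.996, 78.535, -0, 96.463, -5.907], TCP at [125.822, 535.424, 302.706] pointing down, gripper open.
Joint ranges: [-177.83, 177.83], [-43.37, 116.18], [15.69, 146.23], [-61.86, 241.86], [9.47, 152.12], [-147.06, 147.06]. Speed limits (degrees/s): [159.86, 159.86, 180, 180, 180, 180].

INTERFACE

Orientations are given as a 3x3 rotation matrix whose columns are the frame's x, y, z axes.
In Python, from station import movep, move_straight, movej, grip, sleep, inverse_kinematics, state, capture, camera_model, IKError, sign_off, tcp_to_tips gives the robot as it stands. Calls block until the motion is done:
- movep(position, orientation): joint-space move of the TCP to a pose.
- move_straight(position, attitude=None, rate=150, stop_force=None): straight line of the TCP; attitude=None keeps the orientation; rate is the mean speed in mm/s. With stop_force (N) it stops when the force on the tool has changed by that much, and returns True; else False.
- movej(angles): joint-space move.
- grip(opening, f_grip=None): finger opening in mm; f_grip is the grip in N (None keeps the last); returns when the fingers have stopped.
- sleep(seconds).
- inverse_kinematics(position, orientation): joint angles nearest the present ones, or None.
- state(): the state.
- capture(name): name is "side" or "top" or "wrist"; returns the picture (420x560x3 uint8, blue, green, red); there is no depth.
- camera_model(name): a dict with "intrinsics" (3x3 intrinsics, pixels), "T" (4x4, takes a point from camera to world coordinates). Camera axes: x right, y down, z forward; pixel columns grow to the right and rows downward; lengths in mm; the calibration is good to about 2 mm. The wrist camera is an equidistant fisheye: a pixel r from the principal point sees the ray r / f radians off the axis. A picture is of the moment at which its call begins: read the wrist's pose just before it. camera_model takes no time and is no camera call; for the wrist camera it gives the pose at the moment of the call.
A pose or a line that the arm cannot do raises IKError and nothing moves.
- sign_off(): hands the job in; it is judged then, once.
The state is a dict: "t": time; "qpos": joint angles; "qvel": joint speeds; "joint_efforts": joint torques, N m; "eef_pos": TCP position; "eef_rot": TCP orientation; "contact_force": force on the tool from outside, world axes, zero at the start; "ft_torque": the same for the moment, N m; "opening": finger opening in mm; "grip_force": force on a finger pad.
Only numpy, scipy, OpenCV 4.12 (cv2) and the standard library are available. Lean on these libraries where they do the work, as an engineer would, in place of code of your own. Each camera call takes 0.05 s, during which the arm holds its last target. There are 200 camera calls.

## Working session

There is one attempt and no reset: what is moved stays moved. The work goes in short steps, each a Python script; the robot and the scene stay as the last script left them, time stands still between calls to the robot, and variables do not carry over. Pictures are saved under pics/ and viewed, at most 14 in all, crops included, and the job is handed in when it is done.

```bash
mkdir -p pics; ls
python3 - <<'E'
from station import *
import cv2,numpy as np
print(state()['t'],tcp_to_tips)
a=capture("side");b=capture("top");c=capture("wrist")
for n,i in zip(("side","top","wrist"),(a,b,c)):
    cv2.imwrite(f"pics/{n}0.png",i); m=camera_model(n); print(n,np.round(m["intrinsics"],1).tolist(),np.round(m["T"],3).tolist())
E
```

```text
pics
0.0 97.19999999999999
side [[505.9, 0.0, 277.2], [0.0, 505.9, 205.7], [0.0, 0.0, 1.0]] [[-1.0, 0.008, 0.014, 576.296], [-0.006, 0.568, -0.823, 1069.974], [-0.015, -0.823, -0.568, 810.088], [0.0, 0.0, 0.0, 1.0]]
top [[428.3, 0.0, 282.7], [0.0, 428.3, 211.7], [0.0, 0.0, 1.0]] [[-0.011, -0.985, 0.174, 406.12], [-1.0, 0.013, 0.012, -23.197], [-0.015, -0.174, -0.985, 1166.724], [0.0, 0.0, 0.0, 1.0]]
wrist [[325.2, 0.0, 277.8], [0.0, 325.2, 212.3], [0.0, 0.0, 1.0]] [[0.229, 0.945, 0.234, 58.023], [0.974, -0.221, -0.057, 551.668], [-0.002, 0.241, -0.971, 384.201], [0.0, 0.0, 0.0, 1.0]]
```

View pics/top0.png

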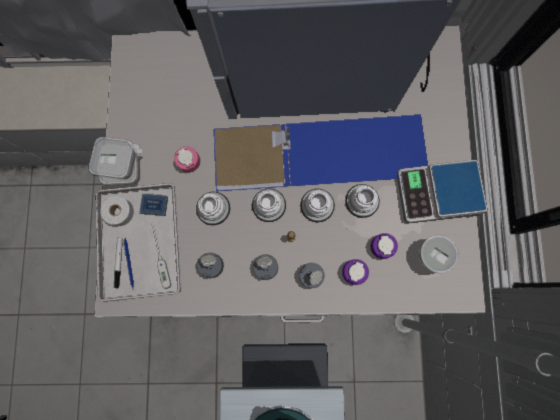

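View pics/side0.png

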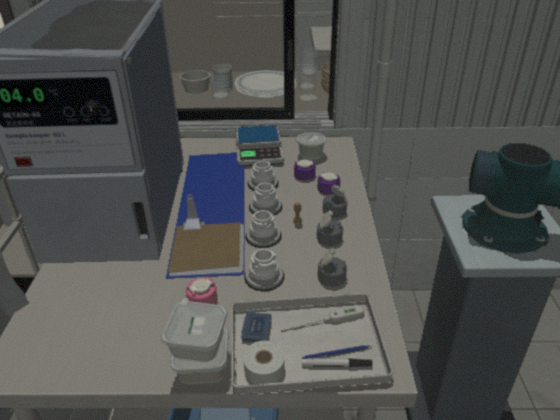

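Top view: three grey lids with open caps at about (210,265), (264,267) and (312,275). Open jars are at (212,208), (268,204), (318,204) and (362,200), the stamp at (291,236), the tub at (438,255). Two purple look-alikes and one pink one are visible too. The side view agrees. Next I'll write helpers and take wrist close-ups.

```bash
cat > h.py <<'E'
from station import *
import numpy as np, cv2
from scipy.spatial.transform import Rotation as Ro
def R(yaw):  # tool down, tool y axis (closing line) at angle yaw deg from world y
    return Ro.from_euler('z',yaw,degrees=True).as_matrix()@np.diag([1.,-1,-1])
def ray(m,name,u,v):
    K=m["intrinsics"];x=(u-K[0,2])/K[0,0];y=(v-K[1,2])/K[1,1]
    if name=="wrist":
        r=np.hypot(x,y);s=np.sin(r)/r if r>1e-9 else 1;d=np.array([x*s,y*s,np.cos(r)])
    else: d=np.array([x,y,1.])
    return m["T"][:3,:3]@d
def toplane(m,name,u,v,z):
    d=ray(m,name,u,v);o=m["T"][:3,3];return o+d*(z-o[2])/d[2]
def project(m,name,p):
    K=m["intrinsics"];q=np.linalg.inv(m["T"])@np.append(p,1);x,y,z=q[:3]
    if name=="wrist":
        h=np.hypot(x,y);t=np.arctan2(h,z)/max(h,1e-9);x,y=x*t,y*t
    else: x,y=x/z,y/z
    return np.array([K[0,0]*x+K[0,2],K[1,1]*y+K[1,2]])
def shot(name,fn=None):
    m=camera_model(name);i=capture(name)
    if fn: cv2.imwrite(f"pics/{fn}.png",i)
    return m,i
def rectify(m,i,c,z,half,px=1.0,name="wrist"):
    """metric overhead map of plane z round c: column grows with -y, row with -x, px pixels per mm"""
    n=int(2*half*px);M=np.zeros((n,n,2),np.float32)
    for r in range(n):
        for k in range(n):
            M[r,k]=project(m,name,[c[0]+half-r/px,c[1]+half-k/px,z])
    return cv2.remap(i,M[...,0],M[...,1],cv2.INTER_LINEAR)
E
python3 - <<'E'
from h import *
m=camera_model("top")
for n,p,z in [("lid",(210,265),36),("lid",(264,267),36),("lid",(312,275),36),("jar",(212,208),68),("jar",(268,204),68),("jar",(318,204),68),("jar",(362,200),68),("stamp",(291,236),60)]:
    print(n,toplane(m,"top",*p,z).round())
movep([330,60,380],R(0)); s=state();print(s['t'],s['qpos'])
m,i=shot("wrist","w1");print(m["T"].round(2).tolist())
m2=camera_model("wrist")
E
```

```text
lid [466. 184.  36.]
lid [459.  42.  36.]
lid [437. -84.  36.]
jar [613. 175.  68.]
jar [621.  29.  68.]
jar [ 619. -102.   68.]
jar [ 628. -217.   68.]
stamp [537. -30.  60.]
2.0417 [ 6.42574700e-01 -2.28917273e+01  9.39359495e+01  1.43898528e-02
  1.08963107e+02  9.05723111e+01]
[[0.0, -0.97, -0.24, 400.05], [-1.0, -0.0, -0.0, 60.82], [0.0, 0.24, -0.97, 462.32], [0.0, 0.0, 0.0, 1.0]]
```

View pics/w1.png

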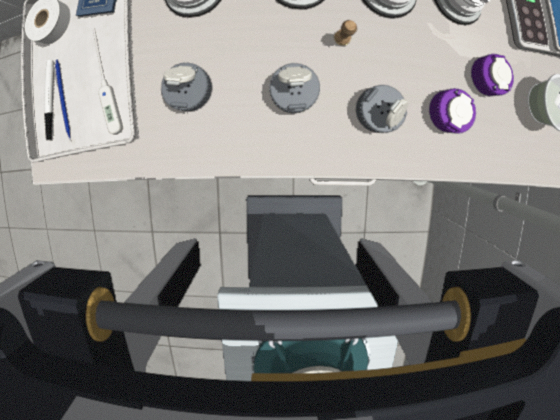

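Wrist view: lids at (186,87), (295,88) and (381,108), stamp at (346,33). The jars are cut off at the top edge. I'll move forward so one frame covers everything and make metric tiles.

Run:
```python
from h import *
movep([490,-15,280],R(0)); sleep(.2)
m,i=shot("wrist","w2"); print(state()['t'])
L=[(466,184),(459,42),(437,-84)];J=[(613,175),(621,29),(619,-102),(628,-217)]
T=[rectify(m,i,c,36,50,2) for c in L]+[rectify(m,i,(537,-30),0,50,2)]
U=[rectify(m,i,c,68,50,2) for c in J]
M=np.vstack([np.hstack(T),np.hstack(U)])
for a in range(4):
  for b in range(2): cv2.drawMarker(M,(a*200+100,b*200+100),(0,0,255),0,10,1)
cv2.imwrite("pics/m2.png",M)
```

```text
3.1667
```

View pics/m2.png

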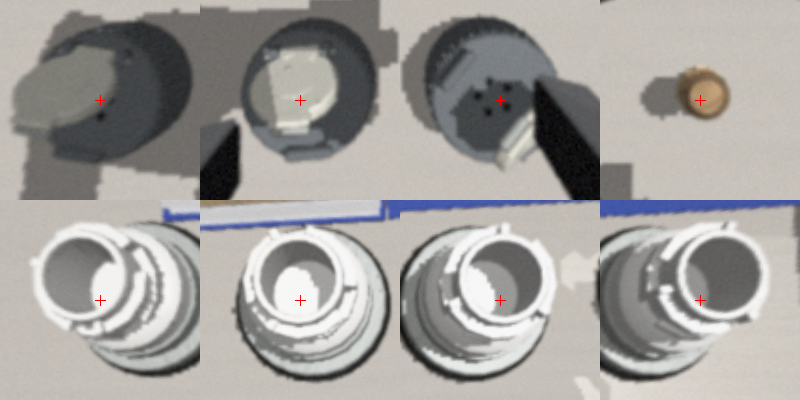

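Tiles: rim centres of the jars are off the markers by about 10 mm, and the lid sides show from an angle. I'll take one view from straight above each lid and jar.

```bash
cat >> h.py <<'E'
LA=[(470,176),(462,42),(440,-85)];JA=[(624,183.5),(633,29.5),(628,-105.5),(640,-228)]
def over(c,z=190):
    movep([c[0]-70,c[1],z],R(0)); sleep(.15)
    return shot("wrist")
E
python3 - <<'E'
from h import *
T=[];U=[]
for k,c in enumerate(LA):
    m,i=over(c); cv2.imwrite(f"pics/lid{k}.png",i); np.save(f"lidm{k}.npy",m["T"])
    T.append(rectify(m,i,c,36,50,2))
for k in (2,3)[::-1]+(1,0) if False else (3,2,1,0):
    c=JA[k]; m,i=over(c,220); cv2.imwrite(f"pics/jar{k}.png",i); np.save(f"jarm{k}.npy",m["T"])
    U.insert(0,rectify(m,i,c,68,50,2))
print(state()['t'])
T.append(U[0]*0)
M=np.vstack([np.hstack(T),np.hstack(U)])
for a in range(4):
  for b in range(2): cv2.drawMarker(M,(a*200+100,b*200+100),(0,0,255),0,10,1)
cv2.imwrite("pics/m3.png",M)
E
```

```text
9.4667
```

View pics/m3.png

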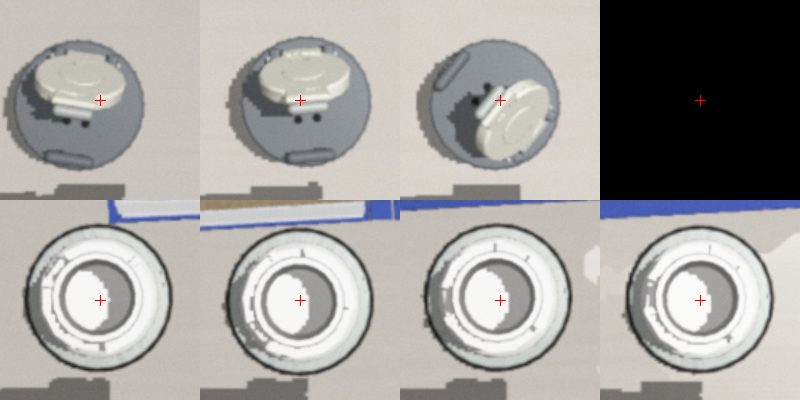

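Straight-above tiles:
- **Lids:** circles centred near tile px (78,104), (106,102) and (94,103). Catch bars put the hinge directions at about -11°, +4° and -128°.
- **Jars:** centred on their markers to about 1 mm.

I'll start with lid 0. I'll centre it with two crossed squeezes, then look again to get the camera bias.

```bash
cat >> h.py <<'E'
def circ(m,i,c,z,r,name="wrist"):
    t=rectify(m,i,c,z,50,4,name);g=cv2.GaussianBlur(cv2.cvtColor(t,cv2.COLOR_BGR2GRAY),(7,7),0)
    h=cv2.HoughCircles(g,cv2.HOUGH_GRADIENT,1.5,400,param1=80,param2=20,minRadius=int((r-2)*4),maxRadius=int((r+2)*4))
    if h is None: return None
    u,v,q=h[0][0];return np.array([c[0]+50-v/4,c[1]+50-u/4,q/4])
def find_lid(c):
    m,i=over(c);return circ(m,i,c,36,33)
def squeeze(c,yaw,f=10):
    movep([c[0],c[1],190],R(yaw)); move_straight([c[0],c[1],107]); grip(60,f)
E
python3 - <<'E'
from h import *
for k in range(3):
    m=camera_model("wrist");m["T"]=np.load(f"lidm{k}.npy");print("lid",circ(m,cv2.imread(f"pics/lid{k}.png"),LA[k],36,33))
for k in range(4):
    m=camera_model("wrist");m["T"]=np.load(f"jarm{k}.npy");i=cv2.imread(f"pics/jar{k}.png");print("jar",circ(m,i,JA[k],68,23),circ(m,i,JA[k],68,29),circ(m,i,JA[k],10,46))
c=find_lid(LA[0]); print(c)
squeeze(c,0); print(state()['opening'],state()['grip_force']); grip(90)
move_straight([c[0],c[1],190]); squeeze(c,70); print(state()['opening'],state()['grip_force']); grip(90); move_straight([c[0],c[1],190])
d=find_lid(c); print("after",d,d-c,state()['t'])
E
```

```text
lid [467.3125 186.8125  32.575 ]
lid [461.1875  38.9375  32.275 ]
lid [438.0625 -82.0625  32.65  ]
jar [626.1875 185.3125  22.3125] [619.8125 181.1875  28.725 ] [625.0625 183.8125  44.9   ]
jar [631.8125  29.8125  22.725 ] [627.6875  23.8125  29.55  ] [631.8125  30.1875  46.1   ]
jar [ 630.5625 -103.6875   22.3125] [ 623.0625 -110.4375   28.3125] [ 629.4375 -103.6875   46.475 ]
jar [ 641.8125 -228.0625   22.725 ] [ 647.8125 -230.6875   29.1375] [ 640.6875 -229.1875   44.9   ]
[467.3125 186.8125  32.6875]
66.66827216040424 10.000165575183928
66.82070963341187 10.001157107180916
after [467.25  186.375  31.9  ] [-0.0625    -0.4375    -0.7875004] 18.1667
```

Bias is under 0.5 mm. Next: grip lid 0, carry it to jar 0 and feel for the drop.

```bash
cat >> h.py <<'E'
JC=[(625.3,184.3),(632.5,29.8),(629.5,-104.2),(640.5,-228.5)]
def P(): return state()["eef_pos"]
def seek(j,yaw):
    """lower lid held in the hand, turn back in 6 deg steps until it drops; returns yaw, z"""
    x,y=j; move_straight([x,y,178],R(yaw)); z=178
    for n in range(26):
        hit=move_straight([x,y,156.5],rate=25,stop_force=6); z=P()[2]; s=state()
        print(yaw,round(z,1),np.round(s["contact_force"],1),hit,round(s["t"],1))
        if z<161.5: return yaw,z
        yaw+=6; move_straight([x,y,z+.6],R(yaw),rate=20)
    return yaw,z
def screw(j,yaw,z):
    """clockwise with 0.08 mm/deg sink until torque rises"""
    x,y=j;tz0=state()["ft_torque"][2]
    for a in range(10,101,10):
        zz=max(z-.08*a,152.6)
        move_straight([x,y,zz],R(yaw-a),rate=10); s=state();
        t=s["ft_torque"][2]-tz0; print("screw",a,round(s["eef_pos"][2],1),round(t,2),np.round(s["contact_force"],1))
        if a>=60 and abs(t)>1.2: break
    return yaw-a
E
python3 - <<'E'
from h import *
c=(467.3,186.7); j=JC[0]
squeeze(c,70,35); move_straight([*c,215]); print(state()['grip_force'],np.round(state()['contact_force'],1))
movep([*j,200],R(70)); yaw,z=seek(j,70); print(yaw,z)
E
```

```text
34.99946922180243 [-0.8 -1.3 -1.7]
70 166.9 [-0.2 -0.3  3.8] True 22.9
76 166.9 [-0.9 -0.   5. ] True 23.4
82 166.9 [-0.7 -0.5  3.5] True 23.9
88 167.0 [-1.7 -1.   3.9] True 24.4
94 167.0 [-1.  -0.3  3.5] True 24.9
100 166.9 [ 0.5 -0.2  3.9] True 25.3
106 166.9 [-0.5 -0.8  4. ] True 25.8
112 166.9 [-0.9  0.5  4.5] True 26.3
118 166.5 [-1.1 -0.5  3.9] True 26.8
124 158.2 [-0.3 -0.3  3.8] True 27.4
124 158.17716048039998
```

Run:
```python
from h import *
yaw=screw(JC[0],124,158.2); print(yaw,state()['t'])
```

```text
screw 10 157.5 -0.08 [0.4 0.1 1. ]
screw 20 156.7 -0.12 [-0.5 -0.4  2. ]
screw 30 155.9 -0.09 [-0.5 -0.   1.7]
screw 40 155.1 -0.14 [0.5 0.3 2.4]
screw 50 154.3 -0.04 [-0.5  1.6  1.5]
screw 60 153.8 -0.05 [-0.2 -0.1  3.3]
screw 70 153.8 -0.04 [-0.7 -0.1  5.2]
screw 80 153.8 -0.14 [-0.1 -0.5  4.7]
screw 90 153.8 0.65 [0.1 0.7 4.8]
screw 100 154.0 0.8 [-0.3  0.6  5.5]
24 30.6917
```

Run:
```python
from h import *
j=JC[0]
def pr(n): s=state();print(n,np.round(s["eef_pos"],2),np.round(s["contact_force"],1),np.round(s["ft_torque"],2),round(s["opening"],1))
pr("now"); grip(60,55)
move_straight([*j,151.5],rate=10,stop_force=15);pr("down")
for y in (14,4): move_straight([*j,153.5],R(y),rate=10);pr(y)
print(state()['qpos'])
grip(90);pr("open");move_straight([*j,153.5]);pr("")
```

```text
now [625.8  184.8  154.04] [-0.3  0.6  5.5] [0.05 0.13 0.84] 66.4
down [625.79 184.79 154.01] [-1.8  0.5  8.8] [-0.04  0.47  0.97] 66.1
14 [626.05 184.7  154.33] [2.  1.4 3.3] [ 0.05 -0.39  0.67] 66.1
4 [625.3  184.53 154.34] [-0.4  0.7  5.3] [0.01 0.12 0.81] 65.4
[1.14561375e+01 2.16914432e+01 7.54477393e+01 1.35061399e-02
 8.28308675e+01 9.71945656e+01]
open [625.2  184.19 153.21] [ 0.  0. -0.] [-0.01  0.15  0.04] 90.4
 [625.3  184.31 153.53] [0.7 0.9 0.8] [-0.01  0.15  0.02] 90.0
```

Torque plateaus at about 0.8 N m with the lid slipping in the pads, so it is tight. Now I'll look at the lid from above for the cap direction.

Run:
```python
from h import *
j=JC[0]; move_straight([*j,240])
m,i=over(j,240); print(circ(m,i,j,82,33)); t=rectify(m,i,j,82,50,4)
cv2.drawMarker(t,(200,200),(0,0,255),0,10,1); cv2.imwrite("pics/c0.png",t); print(state()['t'])
```

```text
[625.6125 183.8625  34.7875]
33.9833
```

View pics/c0.png

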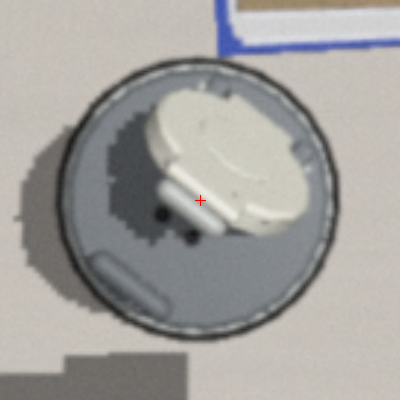

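Catch bar at tile px (130,285) and lid centre at (197,199) give a hinge direction of about -38°. That is 81° of screwing after the drop, so the lid is home. Now I'll press the cap along its arc.

```bash
cat >> h.py <<'E'
def press(c,h,zl=46):
    """shut the flip cap of a lid at c (base height zl), hinge direction h deg"""
    u=np.array([np.cos(np.radians(h)),np.sin(np.radians(h))]); yaw=(h%180) # within reach of the last joint
    pt=lambda x,z:[c[0]+u[0]*x,c[1]+u[1]*x,zl+z+tcp_to_tips]
    grip(0,20)
    w=[(22-41*np.cos(t)+8,40.5+41*np.sin(t)+3.5*np.cos(t)) for t in (1.1,.8,.6,.4,.2,.1)]
    movep(pt(w[0][0],w[0][1]+25),R(yaw))
    for x,z in w: move_straight(pt(x,z),rate=60)
    hit=move_straight(pt(-12.5,37),rate=15,stop_force=28); s=state()
    print("press",hit,"tip above lid base",round(s["eef_pos"][2]-tcp_to_tips-zl,2),np.round(s["contact_force"],1),round(s["t"],1))
    move_straight(pt(-12.5,90))
E
python3 - <<'E'
from h import *
press((625.5,184.1),-38)
j=JC[0]; m,i=over(j,240); t=rectify(m,i,j,82,50,4)
movep([j[0]-70,20,240],R(90)); grip(90); m,s=shot("side"); u,v=project(m,"side",[*j,80]).astype(int)
s=cv2.resize(s[max(v-50,0):v+50,max(u-50,0):u+50],(400,400),interpolation=cv2.INTER_CUBIC)
cv2.imwrite("pics/c0b.png",np.hstack([t,s])); print(state()['t'])
m,i=over(LA[1]); print(circ(m,i,LA[1],36,33)); cv2.imwrite("pics/chk1.png",i)
E
```

```text
press False tip above lid base 42.97 [-5.8 -2.7 19.8] 40.4
46.3333
[461.1875  39.3125  32.6125]
```

View pics/c0b.png

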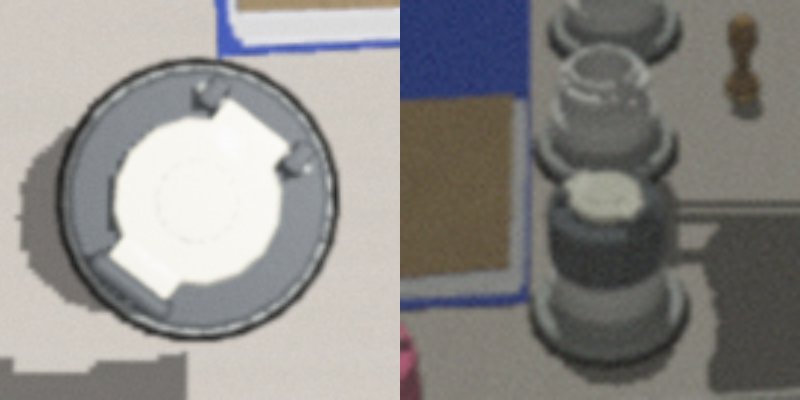

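Cap shut flat and the lid sits level on jar 0. Lid 1 has not moved, so it goes next, onto jar 1.

```bash
cat >> h.py <<'E'
def do(c,j,fn):
    squeeze(c,0); grip(90); move_straight([c[0],c[1],190]); squeeze(c,70,35); move_straight([c[0],c[1],215])
    movep([*j,200],R(70)); yaw,z=seek(j,70)
    if z>161.5: return
    grip(60,50); screw(j,yaw,z); grip(90); move_straight([*j,240])
    m,i=over(j,240); print(circ(m,i,j,82,33)); t=rectify(m,i,j,82,50,4)
    cv2.drawMarker(t,(200,200),(0,0,255),0,10,1); cv2.imwrite(f"pics/{fn}.png",t); print(state()['t'])
E
python3 - <<'E'
from h import *
do((461.2,39.1),JC[1],"c1")
E
```

```text
70 158.7 [ 0.4 -0.3  4. ] True 55.7
screw 10 158.0 0.05 [ 0.3 -0.1  2.3]
screw 20 157.2 0.08 [-0.4  0.6  2.1]
screw 30 156.4 0.05 [-0.5  1.   3.7]
screw 40 155.5 0.12 [0.4 0.9 2.7]
screw 50 154.7 0.04 [-0.5  0.3  1.9]
screw 60 154.0 0.03 [0.2 0.2 2.4]
screw 70 153.9 0.09 [-0.1  0.2  5.3]
screw 80 153.8 0.1 [0.2 0.2 7. ]
screw 90 153.8 0.57 [-0.7 -0.4  7. ]
screw 100 154.0 0.46 [ 4.6 -2.4  3.7]
[631.3125    30.112503  34.7875  ]
61.2833
```

View pics/c1.png

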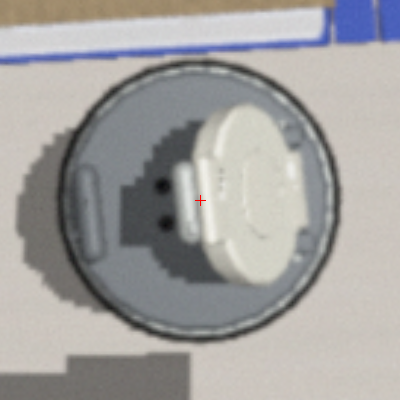

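Hinge direction about -83° (catch at (90,213)). It has turned 87° since the drop with a torque rise, so it is home. I'll press its cap, then check lid 2.

Run:
```python
from h import *
press((632,29.9),-83)
j=JC[1]; m,i=over(j,240); t=rectify(m,i,j,82,50,4)
grip(90); c=LA[2]; m,i=over(c); print(circ(m,i,c,36,33),state()['t'])
T=rectify(m,i,c,36,50,4);cv2.drawMarker(T,(200,200),(0,0,255),0,10,1); cv2.imwrite("pics/c1b.png",np.hstack([t,T]))
```

```text
press False tip above lid base 42.91 [-7.5 -2.  21. ] 67.1
[438.4375 -82.4375  32.2375] 71.7667
```

View pics/c1b.png

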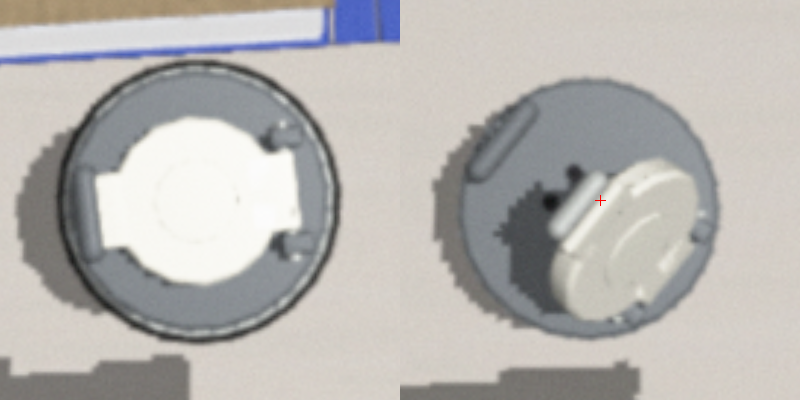

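Cap 1 is shut, and lid 2 is where it was. Lid 2 now goes onto jar 2.

Run:
```python
from h import *
do((438.3,-82.3),JC[2],"c2")
```

```text
70 169.6 [-0.  -0.3  3.6] True 79.4
76 169.9 [-1.3  0.6  4.2] True 79.9
82 167.9 [0.6 0.  1.8] True 80.4
88 166.8 [-0.8 -0.1  4.6] True 81.0
94 166.8 [-0.9 -1.   3.2] True 81.4
100 166.9 [ 0.2 -0.3  3.2] True 81.9
106 166.9 [-0.5 -0.4  3.8] True 82.4
112 166.9 [-1.   0.3  2.8] True 82.9
118 166.8 [-0.2  0.5  4. ] True 83.3
124 166.9 [-0.  -0.7  3.6] True 83.8
130 166.9 [-0.8  0.4  4.1] True 84.3
136 166.9 [-0.5 -0.2  4.5] True 84.8
142 166.8 [-1.2 -0.5  4. ] True 85.3
148 166.8 [-0.6 -0.1  3.9] True 85.7
154 166.9 [0.1 0.7 4.5] True 86.2
160 166.3 [-1.  -0.1  4. ] True 86.7
166 158.2 [0.2 0.8 4. ] True 87.3
screw 10 157.4 -0.06 [-0.1 -0.3  3.4]
screw 20 156.6 -0.03 [ 0.9 -0.2  3.4]
screw 30 155.8 0.01 [-0.2  0.5  2.7]
screw 40 155.0 0.01 [ 0.5 -0.3  2.6]
screw 50 154.2 -0.04 [ 0.1 -0.6  3.1]
screw 60 153.8 0.06 [-0.4  0.4  4. ]
screw 70 153.8 0.04 [-0.2  0.6  6.8]
screw 80 153.8 -0.05 [ 0.4 -1.1  5.5]
screw 90 153.8 1.24 [ 0.3 -0.3  7.1]
[ 630.1875 -102.7625   34.7875]
93.1833
```

View pics/c2.png

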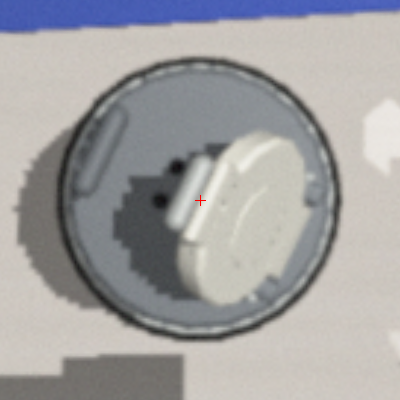

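Catch at (102,152) gives a hinge direction of about -116°; it is tight. I'll press the cap and then do a final check of the scene.

Run:
```python
from h import *
press((629.7,-103.9),-116)
j=JC[2]; m,i=over(j,240); t=rectify(m,i,j,82,50,4)
movep([300,300,350],R(90)); m,s=shot("top"); print(state()['t'])
cv2.imwrite("pics/fin.png",np.hstack([t,cv2.resize(s[150:300,160:310],(400,400),interpolation=cv2.INTER_CUBIC)]))
```

```text
press False tip above lid base 42.88 [-9.1 -0.4 21.8] 98.5
102.0333
```

View pics/fin.png

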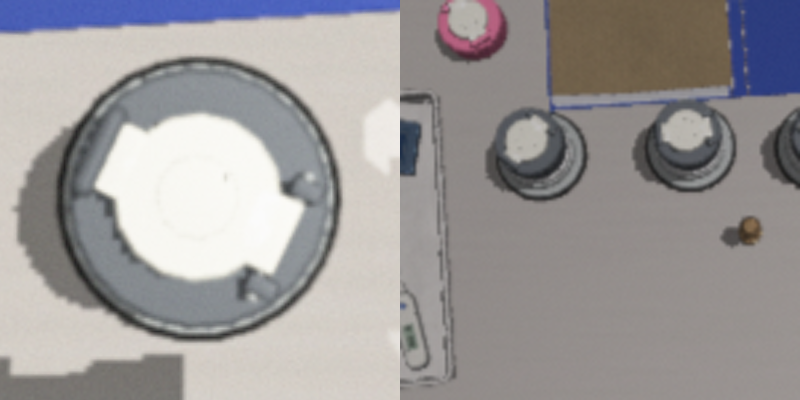

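All three caps are shut, the lids are seated, no grey lid shows on the worktop there, and the stamp is in place.

```bash
python3 -c "
from station import *
print(sign_off())"
```

```text
the job is handed in; nothing more can be done
None
```

I screwed all three grey lids home on jars 1–3 (counting from the left), snapped their flip caps shut, left the fourth jar open, and handed the job in at about 102 s; the station returned no verdict.

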